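# Brush out a tilted blind sleeve at the inspection bench

### The arm

A 6-joint arm with a two-finger parallel gripper is mounted at the origin on the work surface. World frame = base frame: x ahead of the robot, y to its left, z up, the work surface at z = 0. Lengths are in m, angles in degrees, forces in N, time in s.
With the tool pointing down it reaches from about 0.325 to 0.9 m from the base axis. Payload 6.1 kg.
Tool frame: the origin (TCP) lies on the centre line of the jaws, within the pads' length; the fingertips stand tip_reach ahead of it and the grasp point (between the pads) lies 5 mm behind it (tip_reach is the distance from the TCP to the fingertips, in m); z points along the fingers, y is the line along which they close (so a half turn about z gives the same grasp; the last joint's range is limited). The gripper opens to 87 mm and grips with 3 to 60 N. Pads are 19 mm wide; open, the fingers measure 117 mm over their backs; the gripper's body (75 mm by 190 mm) begins 51 mm behind the grasp point.
Start: joints at [68.348, 12.628, 87.462, -0, 79.91, -7.225], TCP at [0.156, 0.605, 0.237] pointing down, gripper open.
Joint ranges: [-170.65, 170.65], [-52.31, 119.04], [5.05, 147.46], [-71.25, 251.25], [11.57, 151.72], [-153.62, 153.62]. Speed limits (degrees/s): [147.25, 147.25, 172.46, 180, 180, 180].

### API

Orientations are given as a 3x3 rotation matrix whose columns are the frame's x, y, z axes.
In Python, from bench import * gives the robot as it stands. The module is installed in compiled form; this text tells all that it offers.
- The arm moves only by the shell command python3 -m pendant 'ROWS' [OPENING] [FORCE]. ROWS is JSON, a list of rows, each a list of 4 numbers: the shift along the tool's x, y, z in mm, then the turn about the tool's z in degrees. In form: [[x, y, z, roll], ...]. A call has exactly 5 rows; each row shifts and turns the commanded pose from where the row before left it, along the tool's axes as they then stand; what a row does not reach is not made up. A row lasts 1/12 s, in which the tool goes at most 41.7 mm and 7.16 degrees, less where a joint would pass 70% of its speed; a pose out of reach is approached as far as the arm can. A call is refused whole if a number of a shift passes 41.7 or a number of a turn 7.16, either way. A call with a gripper value outside its range is refused whole. OPENING is the finger opening in mm, from 0 to 87, set as the call begins (- or left out, the last holds). The fingers move at their own pace and stop on an object; FORCE is the grip in N (left out, the last holds). Time passes only in rows, so rows that do not move let the fingers close, or fill a call up. It gives the time, the measured TCP pose, the force, the opening and the grip force at its end, in the units of the state.
- sense(): the state, without advancing time (a new reading comes with each control period).
- capture(name): name is "scene" or "top"; returns (picture, depth): 400x640x3 uint8, red, green, blue; 400x640 float32, m along the optical axis (not along the pixel's ray), 0 where there is no reading.
- calibration(name): a dict with "mtx" (3x3 intrinsics, pixels), "pose" (4x4, takes a point from camera to world coordinates). Camera axes: x right, y down, z forward; pixel columns grow to the right and rows downward; lengths in m; the calibration is good to about 2 mm. A picture is of the moment at which its call begins. calibration takes no time and is no camera call.
- finish_job(): hands the job in; it is judged then, once.
The state is a dict: "clock": time; "qpos": joint angles; "joint_velocities": joint speeds; "tau": joint torques, N m; "tcp_pos": TCP position; "eef_rot": TCP orientation; "ft_force": force on the tool from outside, world axes, zero at the start; "ft_torque": the same for the moment, N m; "gripper_width": opening from 0.0 (shut) to 1.0 (fully open); "grip_force": force on a finger pad.
Only numpy, scipy, OpenCV 4.12 (cv2) and the standard library are available. Lean on these libraries where they do the work, as an engineer would, in place of code of your own. Each camera call takes 0.05 s, during which the arm holds its last target. There are 200 camera calls.

### The job

Brush out the inside of the tilted sleeve before it is inspected: take the long brush from its pot, run it down the sleeve until its tip lightly presses on the sprung pad at the bottom, draw it up until the bristles show at the mouth, and do this three times. How deep the pad lies is not known, so feel for it and do not press hard. Then stand the brush back in its pot, and leave the jar, the ring and the bolt where they are.

Things in the scene. Friction and masses are not known exactly. Their poses are not given: they have to be found in the camera images.
- brush: long round brush, 200 mm, 90 g, standing bristles down in the pot. Origin: centre of its flat tip (bristle end); z along the shaft to the handle. From the tip: bristle head 0 to 45 mm (black bristles 28 mm across that bend freely, stiff core 18 mm across), steel rod 8 mm thick to 120 mm, round wooden handle 18 mm thick from 120 to 200 mm, gripped in line with the shaft, say 160 mm from the tip
- pot: fixed steel brush pot: round, upright, 40 mm outside, 32 mm inside, 85 mm high, floor 6 mm thick, on an 84 mm round flange 5 mm high. Origin: centre of its underside, z up
- pot_in (a point): centre of the pot's inner floor, 6 mm above the table
- sleeve: fixed aluminium sleeve in a dark steel clamp stand (base plate 150 x 100 mm, two cheeks up to 85 mm high), leaning 25 degrees from vertical with its mouth towards the robot's side. Tube 125 mm long, 42 mm outside, 30 mm bore. Origin: centre of its lower end; z along the bore's axis towards the mouth
- sleeve_mouth (a point): centre of the sleeve's open upper end, about 138 mm above the table; its z axis points out of the bore along the axis
- foot: steel disc, 48 mm across, 10 mm thick, closing the sleeve's lower end, with the rubber-faced sprung pad it carries inside the bore. Origin and axes are the sleeve's, NOT the pad's. The pad's face lies 75 to 105 mm below the mouth, different each time and hidden; it gives 1 mm per 1.2 N, 10 mm at most, and must not be pressed with more than 15 N
- jar: loose white jar with steel lid, 60 mm across, 75 mm high; bystander. Origin: centre of underside
- ring_gauge: loose flat steel ring, 64 mm outside, 36 mm inside, 22 mm high; bystander. Origin: centre of underside
- bolt: loose steel bolt standing on its head, head 22 mm across, 57 mm high; bystander. Origin: centre of underside
There are look-alikes about, which are no part of the job. There is more than one size of the brush; the job needs the larger. Of the things that look like the part that bears sleeve, take the one that is farthest to the robot's right at the start.

How it is judged:
By the outcome, as a careful person would: the job done as asked, in the order asked, and still so for the second after the job is handed in, with the robot touching nothing.
It also fails if it takes over 67 s, if anything falls off the work surface, if the arm or the gripper's body presses on something with over 40 N, if the wrist force passes 120 N, or if a joint passes its speed limit or range.

## Working session

There is one attempt and no reset: what is moved stays moved. The work goes in short steps, Python scripts to look and compute and a shell command to move; the robot and the scene stay as the last step left them, time stands still between calls to the robot, and variables do not carry over. Pictures are saved under pics/ and viewed, at most 12 in all, crops included, and the job is handed in when it is done.

```bash
mkdir -p pics; python3 - <<'E'
from bench import *
import cv2,numpy as np
s=sense(); print(s)
for n in("scene","top"):
    p,d=capture(n); c=calibration(n); print(n,c)
    cv2.imwrite(f"pics/{n}0.png",cv2.cvtColor(p,cv2.COLOR_RGB2BGR)); np.savez(f"{n}0.npz",p=p,d=d,K=c["mtx"],T=c["pose"])
E
```

```text
{'clock': 0.0, 'qpos': array([ 6.83503149e+01,  1.26743022e+01,  8.75251508e+01,  1.19407475e-03,
        7.99096752e+01, -7.22471954e+00]), 'joint_velocities': array([-0.00640853, -0.00471613, -0.108178  , -0.02190612,  0.17539995,
       -0.08182773]), 'tau': array([ 1.42752556e-04, -4.94626808e+01, -3.87365448e+01,  6.97046472e-02,
        5.76560805e-02, -2.08015836e-04]), 'tcp_pos': array([0.15547206, 0.60475134, 0.23545305]), 'eef_rot': array([[-9.68473699e-01,  2.49114780e-01, -7.21752544e-04],
       [ 2.49115690e-01,  9.68472130e-01, -1.76271512e-03],
       [ 2.59878836e-04, -1.88694311e-03, -9.99998186e-01]]), 'ft_force': array([-0.47163864, -0.570346  , -0.3741566 ]), 'ft_torque': array([-0.02131303,  0.00814729,  0.00113621]), 'grip_force': 0.0, 'gripper_width': 1.00402961788259}
scene {'mtx': array([[405.74641066,   0.        , 324.12223893],
       [  0.        , 405.74641066, 196.56309582],
       [  0.        ,   0.        ,   1.        ]]), 'pose': array([[ 0.37840965,  0.61571253, -0.6911615 ,  1.17744211],
       [ 0.92557376, -0.24287877,  0.29038443, -0.26235756],
       [ 0.01092488, -0.74960522, -0.66179503,  0.66619369],
       [ 0.        ,  0.        ,  0.        ,  1.        ]])}
top {'mtx': array([[442.3607292 ,   0.        , 321.92702461],
       [  0.        , 442.3607292 , 196.18780762],
       [  0.        ,   0.        ,   1.        ]]), 'pose': array([[-0.04986631, -0.977035  ,  0.20716166,  0.38651448],
       [-0.99874382,  0.04980162, -0.00553069,  0.01534005],
       [-0.00491331, -0.20717722, -0.97829109,  1.08767958],
       [ 0.        ,  0.        ,  0.        ,  1.        ]])}
```

View pics/scene0.png

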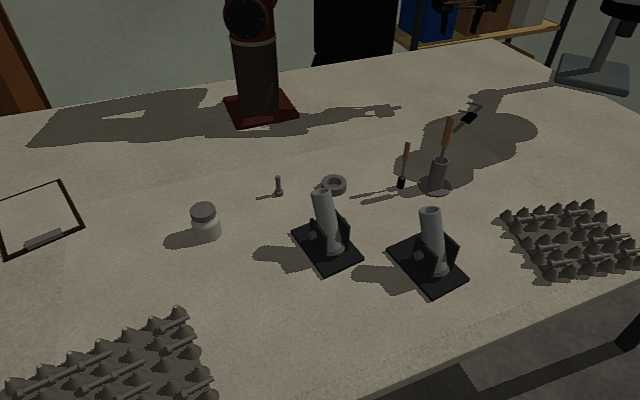

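View pics/top0.png

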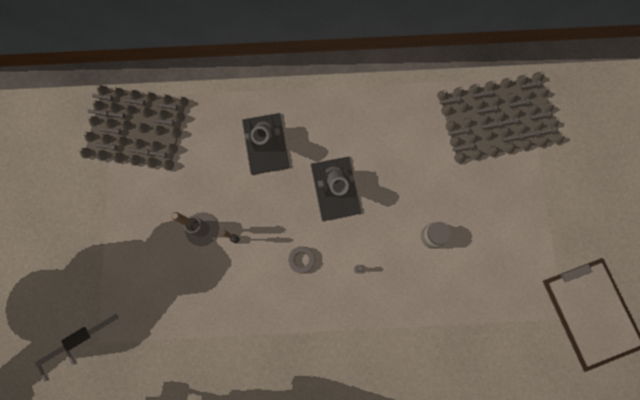

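Scene view: the brush is in its pot at (440,165) and leaning, the small brush is at (403,165), the sleeves are at (325,220) and (432,225), and the jar, ring and bolt are clear of them. In the top view right is −y, so the right-hand stand, mouth at (339,186), is the one to use. The pot is at (202,229).

```bash
cat > h.py <<'E'
import numpy as np
def cloud(f):
    z=np.load(f); d=z["d"]; v,u=np.mgrid[:400,:640]
    K,T=z["K"],z["T"]; P=np.stack([(u-K[0,2])/K[0,0]*d,(v-K[1,2])/K[1,1]*d,d],-1)@T[:3,:3].T+T[:3,3]
    P[d==0]=np.nan; return z["p"],P
def line(P):
    c=np.median(P,0); 
    for _ in range(3):
        w=np.linalg.svd(P-c,full_matrices=False)[2][0]; r=np.linalg.norm(np.cross(P-c,w),axis=1); P=P[r<=np.percentile(r,95)]; c=P.mean(0)
    return c,w*np.sign(w[2])
E
python3 - <<'E'
from h import *
import cv2
for n,box in(("scene",(105,200,385,470)),("top",(195,250,160,245))):
    p,P=cloud(n+"0.npz"); hsv=cv2.cvtColor(p,cv2.COLOR_RGB2HSV)
    a,b,c,e=box; H=hsv[a:b,c:e]; Q=P[a:b,c:e]
    m=(H[...,1]>110)&(H[...,0]<25); k,l,st,ce=cv2.connectedComponentsWithStats(m.astype(np.uint8))
    for i in range(1,k):
        if st[i,4]>8:
            X=Q[l==i]; X=X[~np.isnan(X[:,0])]; 
            print(n,st[i],ce[i]+[c,a],"lo",np.nanpercentile(X,3,0).round(3),"hi",np.nanpercentile(X,97,0).round(3)); 
            if len(X)>8: print("  line",[t.round(3) for t in line(X)])
    # heights in the region of sleeves & pot
for n in("scene","top"):
    p,P=cloud(n+"0.npz")
    for nm,x0,x1,y0,y1 in(("pot",.3,.5,.2,.36),("sleeveR",.4,.65,-.12,.04)):
        for z0,z1 in((.003,.012),(.03,.05),(.05,.07),(.075,.09),(.09,.11),(.115,.125),(.125,.15),(.15,.25)):
            m=(P[...,0]>x0)&(P[...,0]<x1)&(P[...,1]>y0)&(P[...,1]<y1)&(P[...,2]>z0)&(P[...,2]<z1); X=P[m]
            if len(X)>3: print(n,nm,z0,z1,len(X),"min",np.percentile(X,3,0).round(3),"max",np.percentile(X,97,0).round(3),"mean",X.mean(0).round(3))
E
python3 - <<'E'
import cv2
a=cv2.imread('pics/scene0.png')[100:300,280:480]; b=cv2.imread('pics/top0.png')[100:260,160:380]
a=cv2.resize(a,(400,400),interpolation=cv2.INTER_CUBIC); b=cv2.resize(b,(400,int(160*400/220)))
b=cv2.copyMakeBorder(b,0,400-b.shape[0],0,0,0); cv2.imwrite('pics/c1.png',cv2.convertScaleAbs(cv2.hconcat([a,b]),alpha=1.6))
E
```

```text
scene [ 56  12  14  31 228] [447.61403509 131.21491228] lo [0.544 0.298 0.13 ] hi [0.557 0.311 0.203]
  line [array([0.553, 0.303, 0.168]), array([-0.  ,  0.01,  1.  ])]
scene [18 37  7 20 88] [405.84090909 151.72727273] lo [0.515 0.218 0.085] hi [0.526 0.227 0.137]
  line [array([0.522, 0.221, 0.113]), array([ 0.015, -0.004,  1.   ])]
top [16 20 12  9 33] [181.66666667 219.48484848] lo [0.541 0.302 0.15 ] hi [0.55  0.307 0.204]
  line [array([0.543, 0.304, 0.178]), array([-0.035,  0.017,  0.999])]
scene pot 0.003 0.012 20 min [0.319 0.209 0.003] max [0.483 0.324 0.004] mean [0.399 0.261 0.003]
scene sleeveR 0.003 0.012 459 min [ 0.437 -0.086  0.003] max [ 0.647 -0.045  0.012] mean [ 0.587 -0.068  0.009]
scene sleeveR 0.03 0.05 53 min [ 0.432 -0.077  0.031] max [ 0.648 -0.002  0.049] mean [ 0.514 -0.063  0.039]
scene sleeveR 0.05 0.07 111 min [ 0.429 -0.074  0.051] max [0.649 0.014 0.07 ] mean [ 0.601 -0.049  0.062]
scene sleeveR 0.075 0.09 170 min [ 0.622 -0.059  0.077] max [0.65  0.002 0.089] mean [ 0.639 -0.032  0.083]
scene sleeveR 0.09 0.11 200 min [ 0.625 -0.049  0.091] max [ 0
[... 415 characters left out ...]
  0.003] max [0.637 0.031 0.012] mean [ 0.551 -0.034  0.007]
top sleeveR 0.03 0.05 42 min [ 0.426 -0.066  0.031] max [0.646 0.004 0.049] mean [ 0.62  -0.027  0.041]
top sleeveR 0.05 0.07 110 min [ 0.428 -0.071  0.052] max [0.648 0.018 0.07 ] mean [ 0.593 -0.028  0.063]
top sleeveR 0.075 0.09 132 min [ 0.613 -0.055  0.076] max [0.649 0.007 0.089] mean [ 0.632 -0.019  0.084]
top sleeveR 0.09 0.11 63 min [ 0.607 -0.04   0.092] max [ 0.649 -0.006  0.11 ] mean [ 0.628 -0.023  0.102]
top sleeveR 0.115 0.125 25 min [ 0.6   -0.041  0.116] max [ 0.639 -0.008  0.124] mean [ 0.622 -0.025  0.12 ]
top sleeveR 0.125 0.15 181 min [ 0.592 -0.046  0.127] max [ 0.633 -0.009  0.147] mean [ 0.611 -0.027  0.137]
```

View pics/c1.png

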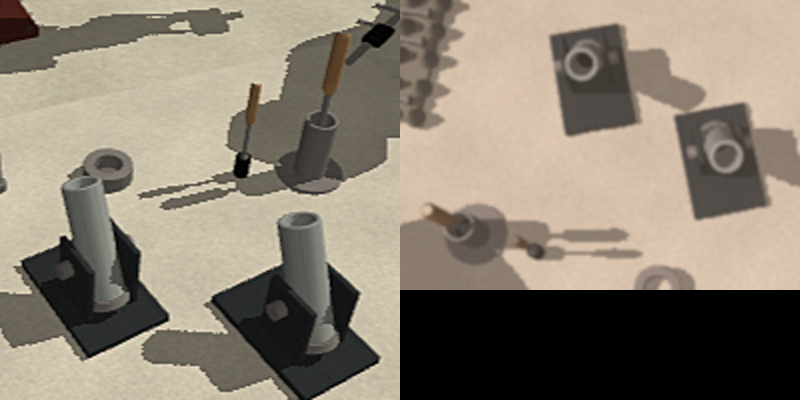

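The brush stands upright near (0.548, 0.305) with its top at z≈0.206, which matches 6 + 200 mm. Next I fit the cylinders.

```bash
python3 - <<'E'
from h import *
from scipy.optimize import least_squares as LS
import cv2
def sel(P,b): 
    m=np.ones(P.shape[:2],bool)
    for i in range(3): m&=(P[...,i]>b[2*i])&(P[...,i]<b[2*i+1])
    return P[m]
D={n:cloud(n+"0.npz") for n in("scene","top")}
for n in D:
    P=D[n][1]
    X=sel(P,(.50,.60,.26,.35,.02,.083)); f=lambda q:np.hypot(X[:,0]-q[0],X[:,1]-q[1])-.020
    r=LS(f,[.548,.305],loss="soft_l1",f_scale=.001); print(n,"pot",len(X),r.x.round(4),np.median(abs(f(r.x))).round(4))
    X=sel(P,(.50,.60,.26,.35,.135,.20)); g=lambda q:np.hypot(X[:,0]-q[0],X[:,1]-q[1])-.009
    r=LS(g,[.548,.305],loss="soft_l1",f_scale=.001); print(n,"handle",len(X),r.x.round(4),np.median(abs(g(r.x))).round(4))
    X=sel(P,(.57,.71,-.075,.02,.085,.16))
    def h(q,X=X):
        a=np.array([np.cos(q[2])*np.sin(q[3]),np.sin(q[2])*np.sin(q[3]),np.cos(q[3])]); c=np.array([q[0],q[1],.138])
        return np.linalg.norm(np.cross(X-c,a),axis=1)-.021
    r=LS(h,[.613,-.03,np.pi,np.radians(25)],loss="soft_l1",f_scale=.001); print(n,"sleeve",len(X),r.x[:2].round(4),np.degrees(r.x[2:]).round(1),np.median(abs(h(r.x))).round(4))
    r=LS(lambda q:h([*q,np.radians(25)]),[.613,-.03,np.pi],loss="soft_l1",f_scale=.001); print("   25fixed",r.x[:2].round(4),np.degrees(r.x[2]).round(1))
    a=np.array([np.cos(r.x[2])*np.sin(.4363),np.sin(r.x[2])*np.sin(.4363),np.cos(.4363)]); print("   axial max",np.percentile((X-[r.x[0],r.x[1],.138])@a,[95,98,99.5]).round(4))
    X=P[(P[...,2]>.125)&(P[...,2]<.15)&(P[...,0]>.57)&(P[...,0]<.66)&(P[...,1]<.03)&(P[...,1]>-.08)]
    # base plate
    p=D[n][0]; B=(p.max(2)<52)&(P[...,2]>.002)&(P[...,2]<.02)&(P[...,0]>.5)&(P[...,0]<.76)&(P[...,1]<.05)&(P[...,1]>-.15)
    Y=P[B][:,:2]; print("   base",len(Y),cv2.minAreaRect((Y*1000).astype(np.float32)))
# rim ellipse by brightness in top
for nm,(c0,c1) in {"jar":(.0,0)}.items(): pass
E
```

```text
scene pot 406 [0.5477 0.3085] 0.001
scene handle 204 [0.5473 0.3086] 0.0006
scene sleeve 781 [ 0.6069 -0.0312] [189.3  24.8] 0.0009
   25fixed [ 0.6068 -0.0312] 189.4
   axial max [-0.0005  0.0001  0.0006]
   base 1347 ((635.3117065429688, -28.139930725097656), (150.3759307861328, 99.10734558105469), 8.153562545776367)
top pot 244 [0.5482 0.3111] 0.0013
top handle 89 [0.5484 0.3114] 0.0003
top sleeve 397 [ 0.6081 -0.0283] [193.9  32.7] 0.004
   25fixed [ 0.611  -0.0273] 193.6
   axial max [0.0036 0.0044 0.0051]
   base 1015 ((633.7744750976562, -26.439960479736328), (144.80104064941406, 94.30445861816406), 8.671985626220703)
```

Both views agree to about 2.5 mm:
- **Pot and handle:** (0.548, 0.310).
- **Sleeve mouth:** (0.607, −0.030, 0.138), lean 25° towards azimuth 188.5°.

The tool can't tilt, so I'll grip with the closing axis across the lean plane and pivot the brush in the grip against the fixed pot rim.

```bash
python3 -m pendant '[[0,0,-9,-7.16],[0,0,-9,-7.16],[0,0,-9,-7.16],[0,0,-9,-1.4],[-28,-28,0,0]]' 60
python3 -m pendant '[[-28,-28,0,0],[-28,-28,0,0],[-28,-28,0,0],[-28,-28,0,0],[-28,-28,0,0]]'
python3 -m pendant '[[-28,-28,0,0],[-28,-28,0,0],[-28,-28,0,0],[-28,-28,0,0],[-20,-20,0,0]]'
cat >> h.py <<'E'
def tgt(s,p):  # shift in tool axes mm to bring TCP to p
    return (s["eef_rot"].T@(np.array(p)-s["tcp_pos"])*1000).round(1)
E
python3 -c "
from bench import *; from h import *
s=sense(); print(s['tcp_pos'].round(4),s['eef_rot'].round(3).tolist(),tgt(s,(.548,.31,.27)),s['ft_force'].round(2))
import bench; print([k for k in dir(bench) if k[0]!='_'])"
```

```text
clock: 0.52
tcp_pos: [0.1836, 0.5848, 0.2745]
eef_rot: [[-0.988, -0.151, -0.002], [-0.151, 0.988, 0.005], [0.001, 0.005, -1.0]]
ft_force: [0.5, -0.8, 0.3]
gripper_width: 0.729
grip_force: 0.0
clock: 0.93
tcp_pos: [0.3477, 0.4624, 0.2726]
eef_rot: [[-0.99, -0.144, -0.0], [-0.144, 0.99, -0.0], [0.0, -0.0, -1.0]]
ft_force: [0.2, 0.1, -0.2]
gripper_width: 0.686
grip_force: 0.0
clock: 1.35
tcp_pos: [0.4988, 0.3501, 0.2724]
eef_rot: [[-0.99, -0.142, 0.0], [-0.142, 0.99, -0.001], [-0.0, -0.001, -1.0]]
ft_force: [-0.8, 0.2, -0.5]
gripper_width: 0.688
grip_force: 0.0
[0.4988 0.3501 0.2724] [[-0.99, -0.142, 0.0], [-0.142, 0.99, -0.001], [-0.0, -0.001, -1.0]] [-43.  -46.7   2.5] [-0.83  0.23 -0.54]
['MotionError', 'calibration', 'capture', 'finish_job', 'sense', 'tip_reach']
```

```bash
python3 -m pendant '[[-21,-23,0,-0.3],[-22,-23,0,0],[0,0,0,0],[0,0,0,0],[0,0,0,0]]' 
python3 -c "
from bench import *; from h import *
s=sense(); print(tip_reach,s['tcp_pos'].round(4),s['eef_rot'].round(3).tolist(),tgt(s,(.548,.31,.161)),s['ft_force'].round(2))
import cv2
p,d=capture('scene'); cv2.imwrite('pics/s1.png',cv2.resize(cv2.convertScaleAbs(cv2.cvtColor(p,cv2.COLOR_RGB2BGR)[60:220,380:540],alpha=1.5),(560,560),interpolation=cv2.INTER_CUBIC))"
```

```text
clock: 1.77
tcp_pos: [0.5456, 0.3136, 0.2722]
eef_rot: [[-0.989, -0.15, -0.001], [-0.15, 0.989, 0.0], [0.001, 0.0, -1.0]]
ft_force: [-0.2, 0.3, 0.1]
gripper_width: 0.691
grip_force: 0.0
0.014 [0.5456 0.3136 0.2722] [[-0.989, -0.15, -0.001], [-0.15, 0.989, 0.0], [0.001, 0.0, -1.0]] [ -2.   -4.  111.2] [-0.17  0.27  0.14]
```

View pics/s1.png

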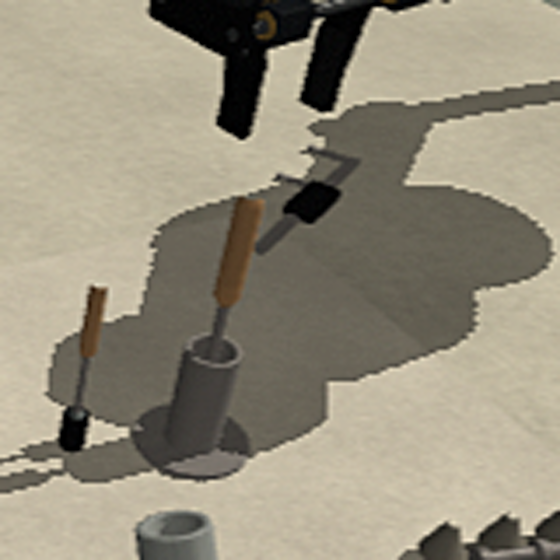

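The fingers straddle the line above the handle, whose top is at (247,203) in the crop. I'll descend and close.

```bash
python3 -m pendant '[[-2,-4,15,0],[0,0,32,0],[0,0,32,0],[0,0,32,0],[0,0,0,0]]' 
python3 -m pendant '[[0,0,0,0],[0,0,0,0],[0,0,0,0],[0,0,0,0],[0,0,0,0]]' 0 20
python3 -m pendant '[[0,0,0,0],[0,0,0,0],[0,0,0,0],[0,0,0,0],[0,0,0,0]]'
```

```text
clock: 2.23
tcp_pos: [0.543, 0.3093, 0.1539]
eef_rot: [[-0.988, -0.153, -0.012], [-0.153, 0.988, -0.005], [0.012, -0.003, -1.0]]
ft_force: [-1.5, -0.3, -0.6]
gripper_width: 0.69
grip_force: 0.0
clock: 2.65
tcp_pos: [0.5496, 0.3105, 0.1638]
eef_rot: [[-0.988, -0.152, 0.003], [-0.152, 0.988, 0.001], [-0.003, 0.001, -1.0]]
ft_force: [0.0, -0.3, 0.1]
gripper_width: 0.397
grip_force: 0.0
clock: 3.07
tcp_pos: [0.5489, 0.3098, 0.162]
eef_rot: [[-0.988, -0.152, 0.001], [-0.152, 0.988, -0.0], [-0.001, -0.0, -1.0]]
ft_force: [0.4, -1.9, 2.8]
gripper_width: 0.206
grip_force: 20.0
```

```bash
python3 -m pendant '[[0,0,-13,0],[0,0,-13,0],[0,0,-13,0],[0,0,0,0],[0,0,0,0]]' 
python3 -m pendant '[[6,0,0,0],[6,0,0,0],[6,0,0,0],[6,0,0,0],[6,0,0,0]]'
python3 -m pendant '[[7,0,0,0],[7,0,0,0],[7,0,0,0],[7,0,0,0],[5,0,0,0]]'
python3 -m pendant '[[0,0,0,0],[0,0,0,0],[0,0,0,0],[0,0,0,0],[0,0,0,0]]'
python3 -c "
from bench import *; from h import *
import cv2
p,d=capture('scene'); c=calibration('scene'); np.savez('s2.npz',p=p,d=d,K=c['mtx'],T=c['pose']); cv2.imwrite('pics/s2.png',cv2.resize(cv2.convertScaleAbs(cv2.cvtColor(p,cv2.COLOR_RGB2BGR)[60:220,380:540],alpha=1.5),(560,560),interpolation=cv2.INTER_CUBIC))"
```

```text
clock: 3.48
tcp_pos: [0.5496, 0.3104, 0.2027]
eef_rot: [[-0.988, -0.152, 0.003], [-0.152, 0.988, 0.001], [-0.003, 0.001, -1.0]]
ft_force: [-0.1, -0.3, -1.2]
gripper_width: 0.202
grip_force: 20.0
clock: 3.9
tcp_pos: [0.5183, 0.3049, 0.2002]
eef_rot: [[-0.988, -0.152, 0.0], [-0.152, 0.988, -0.001], [-0.0, -0.001, -1.0]]
ft_force: [2.8, -1.1, -1.9]
gripper_width: 0.2
grip_force: 20.0
clock: 4.32
tcp_pos: [0.4854, 0.3004, 0.2007]
eef_rot: [[-0.988, -0.152, -0.0], [-0.152, 0.988, 0.0], [-0.0, 0.0, -1.0]]
ft_force: [3.3, -0.1, -0.8]
gripper_width: 0.202
grip_force: 20.0
clock: 4.73
tcp_pos: [0.486, 0.3004, 0.2002]
eef_rot: [[-0.988, -0.152, -0.001], [-0.152, 0.988, -0.0], [0.001, 0.0, -1.0]]
ft_force: [1.0, -0.6, 0.0]
gripper_width: 0.202
grip_force: 20.0
```

View pics/s2.png

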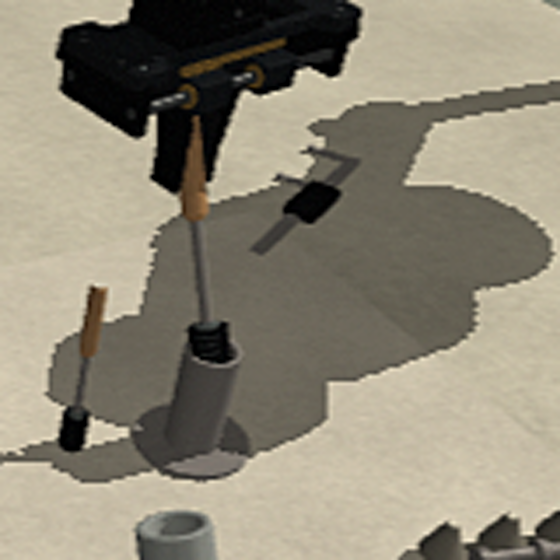

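The brush pivoted as planned with about 3 N; its head is leaning in the pot mouth at (210,340). I'll draw it out along its axis and measure the lean.

```bash
python3 -m pendant '[[6,0,-13,0],[6,0,-13,0],[6,0,-13,0],[0,0,-25,0],[0,0,-25,0]]' 
python3 -m pendant '[[0,0,-22,0],[0,0,0,0],[0,0,0,0],[0,0,0,0],[0,0,0,0]]'
cat >> h.py <<'E'
def brush(shot="scene"):
    """axis of held brush from rod+handle+bristle points, restricted near plane below the TCP"""
    from bench import sense,capture,calibration
    import cv2
    s=sense(); out=[]
    for n in ("scene","top"):
        p,d=capture(n); c=calibration(n); np.savez("cur_%s.npz"%n,p=p,d=d,K=c["mtx"],T=c["pose"]); p,P=cloud("cur_%s.npz"%n)
        L=(P-s["tcp_pos"])@s["eef_rot"]*1000   # tool frame mm
        m=(L[...,2]>17)&(L[...,2]<190)&(abs(L[...,1])<25)&(L[...,0]<30)&(L[...,0]>-130)&(P[...,2]>.02)
        k,l,st,_=cv2.connectedComponentsWithStats(m.astype(np.uint8)); 
        if k<2: continue
        i=1+st[1:,4].argmax(); X=L[l==i]; out.append(X)
        print(n,len(X),"tool-frame min/max",X.min(0).round(0),X.max(0).round(0))
        for z0 in range(20,180,20):
            Y=X[(X[:,2]>z0)&(X[:,2]<=z0+20)]
            if len(Y): print("  z",z0+10,"x mid",((Y[:,0].min()+Y[:,0].max())/2).round(1),"y med",np.median(Y[:,1]).round(1),len(Y))
    return s
E
python3 -c "
from h import *; brush()"
```

```text
clock: 5.2
tcp_pos: [0.4668, 0.2974, 0.2912]
eef_rot: [[-0.988, -0.153, -0.002], [-0.153, 0.988, -0.0], [0.002, -0.0, -1.0]]
ft_force: [-0.3, 0.6, -1.0]
gripper_width: 0.198
grip_force: 20.0
clock: 5.62
tcp_pos: [0.4675, 0.2973, 0.3101]
eef_rot: [[-0.988, -0.152, -0.003], [-0.152, 0.988, -0.001], [0.003, -0.001, -1.0]]
ft_force: [-0.7, 0.1, -1.8]
gripper_width: 0.201
grip_force: 20.0
scene 422 tool-frame min/max [-80. -15.  17.] [ -7.  13. 142.]
  z 30 x mid -17.3 y med -4.4 61
  z 50 x mid -28.2 y med -2.6 37
  z 70 x mid -37.2 y med -2.0 36
  z 90 x mid -52.3 y med -2.1 50
  z 110 x mid -56.7 y med -6.9 118
  z 130 x mid -66.3 y med -7.2 104
  z 150 x mid -63.6 y med -7.6 4
```

Lean is about 25° and the tip is at tool (−68, 0, 141) mm, as intended. Now to the sleeve mouth.

```bash
python3 -m pendant '[[-1,-20,0,0],[-1,-35,0,0],[-1,-38,0,0],[-1,-38,0,0],[-1,-38,0,0]]' 
python3 -m pendant '[[-1,-38,0,0],[-1,-38,0,0],[-1,-38,0,0],[-1,-35,0,0],[-2,-25,0,0]]' 
python3 -m pendant '[[0,0,0,0],[0,0,0,0],[0,0,0,0],[0,0,0,0],[0,0,0,0]]' 
python3 -c "
from h import *; s=brush(); print(tgt(s,(.531,-.042,.297)),s['tcp_pos'],s['ft_force'])
import cv2
p=np.load('cur_scene.npz')['p']; q=np.load('cur_top.npz')['p']; f=lambda x:cv2.resize(cv2.convertScaleAbs(cv2.cvtColor(x,cv2.COLOR_RGB2BGR),alpha=1.6),(400,400),interpolation=cv2.INTER_CUBIC)
cv2.imwrite('pics/s3.png',cv2.hconcat([f(p[110:270,260:420]),f(q[100:260,260:420])]))"
```

```text
clock: 6.13
tcp_pos: [0.4986, 0.1299, 0.3105]
eef_rot: [[-0.988, -0.153, -0.002], [-0.153, 0.988, -0.0], [0.002, 0.0, -1.0]]
ft_force: [0.9, -0.8, -0.4]
gripper_width: 0.198
grip_force: 20.0
clock: 6.55
tcp_pos: [0.5311, -0.0427, 0.3105]
eef_rot: [[-0.989, -0.15, -0.002], [-0.15, 0.989, -0.0], [0.002, -0.0, -1.0]]
ft_force: [-0.1, 0.8, -0.2]
gripper_width: 0.2
grip_force: 20.0
clock: 6.97
tcp_pos: [0.5314, -0.0385, 0.3114]
eef_rot: [[-0.988, -0.154, -0.0], [-0.154, 0.988, 0.0], [0.0, 0.0, -1.0]]
ft_force: [0.5, 0.3, -1.6]
gripper_width: 0.204
grip_force: 20.0
scene 549 tool-frame min/max [-79. -15.  17.] [ -9.  13. 142.]
  z 30 x mid -18.7 y med -3.3 78
  z 50 x mid -30.0 y med -1.4 48
  z 70 x mid -39.5 y med -1.9 47
  z 90 x mid -53.8 y med -1.4 70
  z 110 x mid -57.1 y med -5.5 158
  z 130 x mid -65.3 y med -5.5 130
  z 150 x mid -68.4 y med -7.7 1
[ 0.9 -3.4 14.4] [ 0.53136505 -0.03849304  0.31136658] [ 0.54431488  0.34664232 -1.56946305]
```

View pics/s3.png

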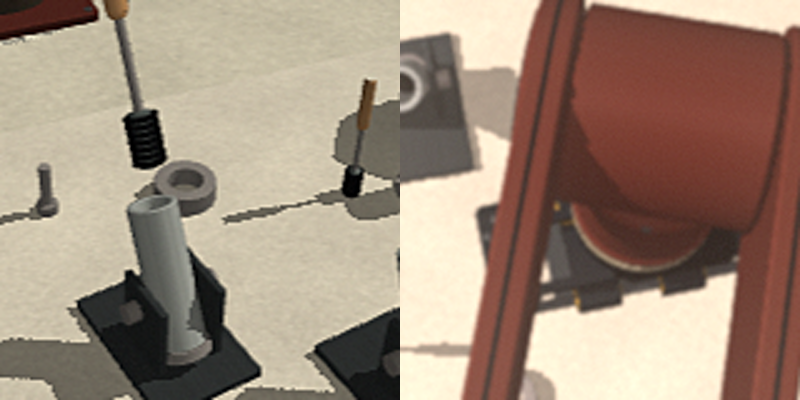

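In the scene view the brush head at (147,140) lines up with the mouth at (153,205). I'll correct a few mm and enter.

```bash
python3 -m pendant '[[0.5,-2,8,0],[0.5,-1.5,6,0],[0,0,0,0],[-3.4,0,7.3,0],[-3.4,0,7.3,0]]' 
python3 -m pendant '[[-3.4,0,7.3,0],[-3.4,0,7.3,0],[-3.4,0,7.3,0],[-3.4,0,7.3,0],[0,0,0,0]]' 
python3 -m pendant '[[0,0,0,0],[0,0,0,0],[0,0,0,0],[0,0,0,0],[0,0,0,0]]' 
python3 -c "
from h import *; from bench import *; s=sense(); print(tgt(s,(.531,-.042,.297)),s['tcp_pos'],s['ft_force'])"
```

```text
clock: 7.48
tcp_pos: [0.5383, -0.0423, 0.2827]
eef_rot: [[-0.988, -0.152, 0.001], [-0.152, 0.988, -0.0], [-0.001, -0.0, -1.0]]
ft_force: [-0.2, 0.8, -1.1]
gripper_width: 0.201
grip_force: 20.0
clock: 7.9
tcp_pos: [0.5509, -0.0399, 0.2514]
eef_rot: [[-0.988, -0.152, -0.003], [-0.152, 0.988, 0.001], [0.003, 0.001, -1.0]]
ft_force: [-0.3, 0.6, -1.7]
gripper_width: 0.204
grip_force: 20.0
clock: 8.32
tcp_pos: [0.5514, -0.0403, 0.2543]
eef_rot: [[-0.988, -0.152, 0.001], [-0.152, 0.988, -0.0], [-0.001, -0.0, -1.0]]
ft_force: [-0.6, 0.0, -0.5]
gripper_width: 0.199
grip_force: 20.0
[ 20.4   1.4 -42.7] [ 0.55140007 -0.04028577  0.25427666] [-0.58629767  0.00077977 -0.54925564]
```

No contact forces at a depth of about 27 mm. Going on to about 62 mm, then feeling for the pad.

```bash
python3 -m pendant '[[-3,0,6.4,0],[-3,0,6.4,0],[-3,0,6.4,0],[-3,0,6.4,0],[-3,0,6.4,0]]' 
python3 -m pendant '[[0,0,0,0],[0,0,0,0],[0,0,0,0],[0,0,0,0],[0,0,0,0]]' 
python3 -m pendant '[[-0.8,0,1.8,0],[-0.8,0,1.8,0],[-0.8,0,1.8,0],[0,0,0,0],[0,0,0,0]]' 
python3 -m pendant '[[-0.8,0,1.8,0],[-0.8,0,1.8,0],[-0.8,0,1.8,0],[0,0,0,0],[0,0,0,0]]' 
```

```text
clock: 8.73
tcp_pos: [0.5661, -0.0378, 0.2205]
eef_rot: [[-0.988, -0.152, -0.001], [-0.152, 0.988, 0.0], [0.001, 0.0, -1.0]]
ft_force: [-0.5, -0.7, -0.8]
gripper_width: 0.203
grip_force: 20.0
clock: 9.15
tcp_pos: [0.5663, -0.038, 0.2222]
eef_rot: [[-0.988, -0.152, 0.001], [-0.152, 0.988, -0.0], [-0.001, -0.0, -1.0]]
ft_force: [0.2, 0.2, -1.0]
gripper_width: 0.2
grip_force: 20.0
clock: 9.57
tcp_pos: [0.5683, -0.0375, 0.216]
eef_rot: [[-0.988, -0.152, -0.001], [-0.152, 0.988, 0.0], [0.001, 0.0, -1.0]]
ft_force: [-0.1, -0.1, -0.3]
gripper_width: 0.204
grip_force: 20.0
clock: 9.98
tcp_pos: [0.5707, -0.0372, 0.2107]
eef_rot: [[-0.988, -0.152, -0.0], [-0.152, 0.988, 0.0], [0.0, 0.0, -1.0]]
ft_force: [0.7, -0.2, -1.6]
gripper_width: 0.202
grip_force: 20.0
```

```bash
python3 -m pendant '[[-0.8,0,1.7,0],[-0.8,0,1.7,0],[0,0,0,0],[0,0,0,0],[0,0,0,0]]' 
python3 -m pendant '[[-0.8,0,1.7,0],[-0.8,0,1.7,0],[0,0,0,0],[0,0,0,0],[0,0,0,0]]' 
```

```text
clock: 10.4
tcp_pos: [0.5724, -0.0369, 0.2075]
eef_rot: [[-0.988, -0.152, -0.0], [-0.152, 0.988, 0.0], [0.0, 0.0, -1.0]]
ft_force: [-0.6, -0.3, -1.3]
gripper_width: 0.201
grip_force: 20.0
clock: 10.82
tcp_pos: [0.574, -0.0367, 0.2041]
eef_rot: [[-0.988, -0.152, -0.0], [-0.152, 0.988, 0.0], [0.0, 0.0, -1.0]]
ft_force: [-0.2, 0.4, -0.9]
gripper_width: 0.2
grip_force: 20.0
```

```bash
python3 -m pendant '[[-0.8,0,1.7,0],[-0.8,0,1.7,0],[0,0,0,0],[0,0,0,0],[0,0,0,0]]' 
```

```text
clock: 11.23
tcp_pos: [0.5755, -0.0365, 0.2007]
eef_rot: [[-0.988, -0.152, -0.0], [-0.152, 0.988, 0.0], [0.0, 0.0, -1.0]]
ft_force: [-0.0, 0.0, 0.3]
gripper_width: 0.201
grip_force: 20.0
```

```bash
python3 -m pendant '[[-0.8,0,1.7,0],[0,0,0,0],[0,0,0,0],[0,0,0,0],[0,0,0,0]]'; python3 -m pendant '[[-0.8,0,1.7,0],[0,0,0,0],[0,0,0,0],[0,0,0,0],[0,0,0,0]]' 
```

```text
clock: 11.65
tcp_pos: [0.5764, -0.0364, 0.1991]
eef_rot: [[-0.988, -0.152, 0.0], [-0.152, 0.988, -0.0], [-0.0, -0.0, -1.0]]
ft_force: [-0.0, -0.1, -1.2]
gripper_width: 0.198
grip_force: 20.0
clock: 12.07
tcp_pos: [0.5772, -0.0362, 0.1974]
eef_rot: [[-0.988, -0.152, 0.0], [-0.152, 0.988, -0.0], [-0.0, -0.0, -1.0]]
ft_force: [0.2, -0.2, -0.8]
gripper_width: 0.199
grip_force: 20.0
```

No contact yet, at a depth of about 90 mm.

```bash
python3 -m pendant '[[-0.8,0,1.7,0],[-0.8,0,1.7,0],[0,0,0,0],[0,0,0,0],[0,0,0,0]]'; python3 -m pendant '[[-0.8,0,1.7,0],[0,0,0,0],[0,0,0,0],[0,0,0,0],[0,0,0,0]]' 
```

```text
clock: 12.48
tcp_pos: [0.5787, -0.036, 0.1939]
eef_rot: [[-0.988, -0.152, -0.0], [-0.152, 0.988, 0.0], [0.0, 0.0, -1.0]]
ft_force: [0.5, -0.5, -1.1]
gripper_width: 0.195
grip_force: 20.0
clock: 12.9
tcp_pos: [0.5795, -0.0359, 0.1923]
eef_rot: [[-0.988, -0.152, 0.0], [-0.152, 0.988, 0.0], [-0.0, 0.0, -1.0]]
ft_force: [-0.8, 0.4, -0.4]
gripper_width: 0.196
grip_force: 20.0
```

```bash
python3 -m pendant '[[-0.8,0,1.7,0],[-0.8,0,1.7,0],[0,0,0,0],[0,0,0,0],[0,0,0,0]]'; python3 -m pendant '[[-0.8,0,1.7,0],[0,0,0,0],[0,0,0,0],[0,0,0,0],[0,0,0,0]]' 
python3 -c "
from h import *; s=brush()
import cv2
p=np.load('cur_scene.npz')['p']; f=lambda x:cv2.resize(cv2.convertScaleAbs(cv2.cvtColor(x,cv2.COLOR_RGB2BGR),alpha=1.6),(500,500),interpolation=cv2.INTER_CUBIC)
cv2.imwrite('pics/s4.png',f(p[110:270,260:420]))"
```

```text
clock: 13.32
tcp_pos: [0.5811, -0.0356, 0.1888]
eef_rot: [[-0.988, -0.152, -0.0], [-0.152, 0.988, 0.0], [0.0, 0.0, -1.0]]
ft_force: [-0.4, -0.3, -1.2]
gripper_width: 0.197
grip_force: 20.0
clock: 13.73
tcp_pos: [0.5819, -0.0355, 0.1872]
eef_rot: [[-0.988, -0.152, 0.0], [-0.152, 0.988, -0.0], [-0.0, -0.0, -1.0]]
ft_force: [0.2, -0.3, -0.7]
gripper_width: 0.201
grip_force: 20.0
scene 1526 tool-frame min/max [-104.  -25.   18.] [ -9.  25. 167.]
  z 30 x mid -19.7 y med -2.7 63
  z 50 x mid -31.7 y med -3.0 282
  z 70 x mid -38.2 y med -7.7 218
  z 90 x mid -53.5 y med -8.0 212
  z 110 x mid -69.2 y med 0.4 276
  z 130 x mid -77.9 y med 4.2 202
  z 150 x mid -86.7 y med 0.3 230
  z 170 x mid -90.6 y med -5.4 33
```

View pics/s4.png

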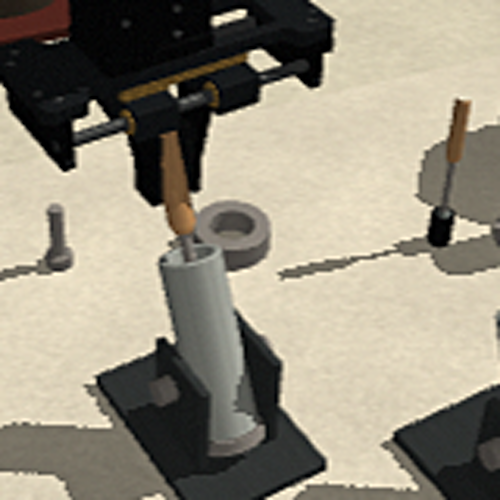

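The brush is in the bore, with the handle's lower end about 18 mm above the mouth at (188,255), so it is ≈101 mm deep and hasn't slipped. I'll keep feeling.

```bash
python3 -m pendant '[[-0.8,0,1.7,0],[-0.4,0,0.9,0],[0,0,0,0],[0,0,0,0],[0,0,0,0]]'; python3 -m pendant '[[-0.8,0,1.7,0],[0,0,0,0],[0,0,0,0],[0,0,0,0],[0,0,0,0]]' 

```

```text
clock: 14.25
tcp_pos: [0.5832, -0.0354, 0.1847]
eef_rot: [[-0.988, -0.152, 0.0], [-0.152, 0.988, -0.0], [-0.0, -0.0, -1.0]]
ft_force: [-0.2, -0.3, -0.3]
gripper_width: 0.202
grip_force: 20.0
clock: 14.67
tcp_pos: [0.584, -0.0352, 0.183]
eef_rot: [[-0.988, -0.152, 0.0], [-0.152, 0.988, -0.0], [-0.0, -0.0, -1.0]]
ft_force: [-0.6, -0.6, 1.7]
gripper_width: 0.198
grip_force: 20.0
```

```bash
python3 -m pendant '[[-0.6,0,1.4,0],[0,0,0,0],[0,0,0,0],[0,0,0,0],[0,0,0,0]]'; python3 -m pendant '[[-0.4,0,0.9,0],[0,0,0,0],[0,0,0,0],[0,0,0,0],[0,0,0,0]]'

```

```text
clock: 15.08
tcp_pos: [0.5845, -0.0352, 0.1816]
eef_rot: [[-0.988, -0.152, 0.0], [-0.152, 0.988, -0.0], [-0.0, -0.0, -1.0]]
ft_force: [-1.4, 0.2, 4.7]
gripper_width: 0.204
grip_force: 20.0
clock: 15.5
tcp_pos: [0.5849, -0.0351, 0.1807]
eef_rot: [[-0.988, -0.152, 0.0], [-0.152, 0.988, -0.0], [-0.0, -0.0, -1.0]]
ft_force: [-2.4, -1.2, 5.1]
gripper_width: 0.203
grip_force: 20.0
```

Contact: pressing about 6 N along the axis with TCP z 0.181. That's stroke 1 down; now I'll draw up about 87 mm to show the bristles and check.

```bash
python3 -m pendant '[[5,0,-10.8,0],[5,0,-10.8,0],[5,0,-10.8,0],[5,0,-10.8,0],[5,0,-10.8,0]]'; python3 -m pendant '[[5,0,-10.8,0],[5,0,-10.8,0],[1.5,0,-3,0],[0,0,0,0],[0,0,0,0]]'
python3 -c "
from h import *; s=brush(); print(s['tcp_pos'],s['ft_force'])
import cv2
p=np.load('cur_scene.npz')['p']; f=lambda x:cv2.resize(cv2.convertScaleAbs(cv2.cvtColor(x,cv2.COLOR_RGB2BGR),alpha=1.6),(500,500),interpolation=cv2.INTER_CUBIC)
cv2.imwrite('pics/s5.png',f(p[110:270,260:420]))"
```

```text
clock: 15.92
tcp_pos: [0.5596, -0.0389, 0.2359]
eef_rot: [[-0.988, -0.152, 0.001], [-0.152, 0.988, -0.0], [-0.001, -0.0, -1.0]]
ft_force: [-0.3, 0.1, -1.8]
gripper_width: 0.199
grip_force: 20.0
clock: 16.33
tcp_pos: [0.5488, -0.0406, 0.2593]
eef_rot: [[-0.988, -0.152, 0.0], [-0.152, 0.988, -0.0], [-0.0, -0.0, -1.0]]
ft_force: [-1.0, -0.1, -1.5]
gripper_width: 0.197
grip_force: 20.0
scene 1289 tool-frame min/max [-129.  -25.   17.] [-12.  25. 190.]
  z 30 x mid -20.2 y med -3.1 71
  z 50 x mid -29.6 y med -1.8 43
  z 70 x mid -38.9 y med -1.2 45
  z 90 x mid -52.8 y med -1.8 65
  z 110 x mid -63.5 y med -3.5 222
  z 130 x mid -68.1 y med -8.8 232
  z 150 x mid -81.1 y med -8.1 214
  z 170 x mid -100.2 y med -6.9 256
[ 0.54878478 -0.04061529  0.25926177] [-0.99482745 -0.12851934 -1.46302215]
```

View pics/s5.png

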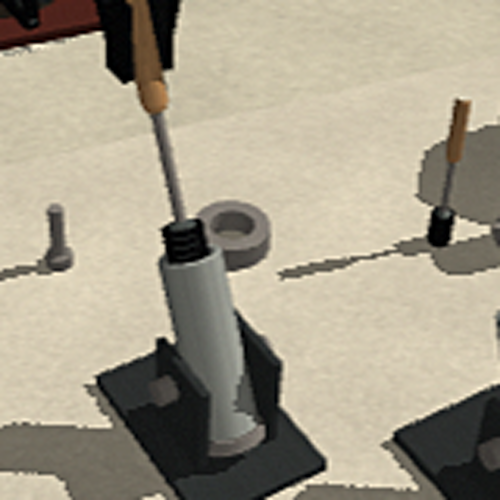

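The bristles show clearly at the mouth (185,240). Stroke 2.

```bash
python3 -m pendant '[[-5,0,10.8,0],[-5,0,10.8,0],[-5,0,10.8,0],[-5,0,10.8,0],[-5,0,10.8,0]]'; python3 -m pendant '[[-5,0,10.8,0],[-2,0,4.3,0],[-1.5,0,3.2,0],[-1,0,2.2,0],[-1,0,2.1,0]]'; python3 -m pendant '[[-0.5,0,1,0],[-0.5,0,1,0],[0,0,0,0],[0,0,0,0],[0,0,0,0]]'
```

```text
clock: 16.85
tcp_pos: [0.5735, -0.0365, 0.2028]
eef_rot: [[-0.988, -0.152, -0.002], [-0.152, 0.988, 0.0], [0.002, 0.001, -1.0]]
ft_force: [0.8, -0.3, -1.3]
gripper_width: 0.201
grip_force: 20.0
clock: 17.27
tcp_pos: [0.5838, -0.0352, 0.1827]
eef_rot: [[-0.988, -0.152, -0.001], [-0.152, 0.988, -0.0], [0.001, 0.0, -1.0]]
ft_force: [-3.2, 1.0, 2.2]
gripper_width: 0.198
grip_force: 20.0
clock: 17.68
tcp_pos: [0.5848, -0.0351, 0.181]
eef_rot: [[-0.988, -0.152, 0.0], [-0.152, 0.988, -0.0], [-0.0, -0.0, -1.0]]
ft_force: [-5.0, 0.2, 2.9]
gripper_width: 0.204
grip_force: 20.0
```

Pad pressed again (~5 N axial). Up, then stroke 3 down and up.

```bash
python3 -m pendant '[[5,0,-10.8,0],[5,0,-10.8,0],[5,0,-10.8,0],[5,0,-10.8,0],[5,0,-10.8,0]]'; python3 -m pendant '[[5,0,-10.8,0],[5,0,-10.8,0],[1.5,0,-3,0],[0,0,0,0],[0,0,0,0]]'
python3 -m pendant '[[-5,0,10.8,0],[-5,0,10.8,0],[-5,0,10.8,0],[-5,0,10.8,0],[-5,0,10.8,0]]'; python3 -m pendant '[[-5,0,10.8,0],[-2,0,4.3,0],[-1.5,0,3.2,0],[-1,0,2.2,0],[-1,0,2.1,0]]'; python3 -m pendant '[[-0.5,0,1,0],[-0.5,0,1,0],[0,0,0,0],[0,0,0,0],[0,0,0,0]]'
```

```text
clock: 18.1
tcp_pos: [0.5601, -0.039, 0.2364]
eef_rot: [[-0.988, -0.152, 0.002], [-0.152, 0.988, -0.0], [-0.002, -0.001, -1.0]]
ft_force: [-0.5, 0.2, -1.6]
gripper_width: 0.201
grip_force: 20.0
clock: 18.52
tcp_pos: [0.5488, -0.0406, 0.2592]
eef_rot: [[-0.988, -0.152, 0.0], [-0.152, 0.988, -0.0], [-0.0, -0.0, -1.0]]
ft_force: [0.4, -0.1, -1.0]
gripper_width: 0.198
grip_force: 20.0
clock: 18.93
tcp_pos: [0.5734, -0.0365, 0.2026]
eef_rot: [[-0.988, -0.152, -0.002], [-0.152, 0.988, 0.0], [0.002, 0.001, -1.0]]
ft_force: [-0.0, 0.2, -0.2]
gripper_width: 0.203
grip_force: 20.0
clock: 19.35
tcp_pos: [0.5838, -0.0352, 0.1827]
eef_rot: [[-0.988, -0.152, -0.001], [-0.152, 0.988, -0.0], [0.001, 0.0, -1.0]]
ft_force: [-2.2, 0.5, 1.8]
gripper_width: 0.201
grip_force: 20.0
clock: 19.77
tcp_pos: [0.5848, -0.0351, 0.181]
eef_rot: [[-0.988, -0.152, 0.0], [-0.152, 0.988, -0.0], [-0.0, -0.0, -1.0]]
ft_force: [-4.5, 0.7, 3.1]
gripper_width: 0.201
grip_force: 20.0
```

Third press confirmed. Up, pause, out along the axis, and measure the brush.

```bash
python3 -m pendant '[[5,0,-10.8,0],[5,0,-10.8,0],[5,0,-10.8,0],[5,0,-10.8,0],[5,0,-10.8,0]]'; python3 -m pendant '[[5,0,-10.8,0],[5,0,-10.8,0],[1.5,0,-3,0],[0,0,0,0],[0,0,0,0]]'
python3 -m pendant '[[4,0,-8.6,0],[5,0,-10.8,0],[5,0,-10.8,0],[5,0,-10.8,0],[5,0,-10.8,0]]'; python3 -m pendant '[[0,0,-5,0],[0,0,0,0],[0,0,0,0],[0,0,0,0],[0,0,0,0]]'
python3 -c "
from h import *; s=brush(); print(s['tcp_pos'],s['ft_force'])"
```

```text
clock: 20.18
tcp_pos: [0.5601, -0.039, 0.2365]
eef_rot: [[-0.988, -0.152, 0.002], [-0.152, 0.988, -0.0], [-0.002, -0.001, -1.0]]
ft_force: [0.3, -0.1, -0.8]
gripper_width: 0.199
grip_force: 20.0
clock: 20.6
tcp_pos: [0.5488, -0.0406, 0.2592]
eef_rot: [[-0.988, -0.152, 0.0], [-0.152, 0.988, 0.0], [-0.0, -0.0, -1.0]]
ft_force: [-0.1, -0.7, -1.1]
gripper_width: 0.203
grip_force: 20.0
clock: 21.02
tcp_pos: [0.5247, -0.0444, 0.3126]
eef_rot: [[-0.988, -0.152, 0.001], [-0.152, 0.988, -0.0], [-0.001, -0.0, -1.0]]
ft_force: [-0.7, 0.0, -1.8]
gripper_width: 0.2
grip_force: 20.0
clock: 21.43
tcp_pos: [0.5248, -0.0441, 0.315]
eef_rot: [[-0.988, -0.152, -0.001], [-0.152, 0.988, 0.0], [0.001, 0.001, -1.0]]
ft_force: [-0.8, 0.1, -1.9]
gripper_width: 0.2
grip_force: 20.0
scene 553 tool-frame min/max [-80. -14.  17.] [-12.  13. 139.]
  z 30 x mid -19.9 y med -3.0 75
  z 50 x mid -28.5 y med -1.3 50
  z 70 x mid -37.9 y med -1.7 45
  z 90 x mid -51.8 y med -1.5 71
  z 110 x mid -57.9 y med -5.4 162
  z 130 x mid -66.7 y med -5.2 132
[ 0.52481624 -0.04414294  0.31504387] [-0.78148232  0.09179538 -1.92577008]
```

The brush is still at ~25°, tip at tool (−68, 0, 139). Back to above the pot by the reverse route.

```bash
python3 -m pendant '[[0.5,20,0,0],[0.5,36,0,0],[0.5,38,0,0],[0.5,38,0,0],[0.5,38,0,0]]' 
python3 -m pendant '[[0.5,38,0,0],[0.5,38,0,0],[0.5,38,0,0],[0.5,36,0,0],[0.2,26,0,0]]' 
python3 -m pendant '[[0,0,0,0],[0,0,0,0],[0,0,0,0],[0,0,0,0],[0,0,0,0]]' 
python3 -c "
from h import *; s=brush(); print(s['tcp_pos'],s['ft_force'],tgt(s,(.4675,.2973,.315)))
import cv2
p=np.load('cur_scene.npz')['p']; f=lambda x:cv2.resize(cv2.convertScaleAbs(cv2.cvtColor(x,cv2.COLOR_RGB2BGR),alpha=1.6),(500,500),interpolation=cv2.INTER_CUBIC)
cv2.imwrite('pics/s6.png',f(p[60:220,360:520]))"
```

```text
clock: 21.95
tcp_pos: [0.4961, 0.1248, 0.3155]
eef_rot: [[-0.988, -0.151, -0.0], [-0.151, 0.988, 0.0], [0.0, 0.0, -1.0]]
ft_force: [0.1, -0.5, -1.2]
gripper_width: 0.2
grip_force: 20.0
clock: 22.37
tcp_pos: [0.4666, 0.2999, 0.3155]
eef_rot: [[-0.988, -0.154, -0.001], [-0.154, 0.988, 0.001], [0.001, 0.001, -1.0]]
ft_force: [-0.1, -0.1, -0.1]
gripper_width: 0.201
grip_force: 20.0
clock: 22.78
tcp_pos: [0.4681, 0.2959, 0.3159]
eef_rot: [[-0.989, -0.151, -0.0], [-0.151, 0.989, -0.0], [0.0, -0.0, -1.0]]
ft_force: [-0.3, 0.5, -1.2]
gripper_width: 0.201
grip_force: 20.0
scene 429 tool-frame min/max [-80. -15.  17.] [ -7.  13. 141.]
  z 30 x mid -19.0 y med -4.7 62
  z 50 x mid -30.1 y med -2.4 39
  z 70 x mid -39.2 y med -1.7 35
  z 90 x mid -53.0 y med -1.9 53
  z 110 x mid -57.7 y med -6.7 115
  z 130 x mid -62.6 y med -7.4 104
  z 150 x mid -67.6 y med -8.0 5
[0.46814113 0.29589909 0.31587308] [-0.26809252  0.48530509 -1.20042014] [0.4 1.5 0.9]
```

View pics/s6.png

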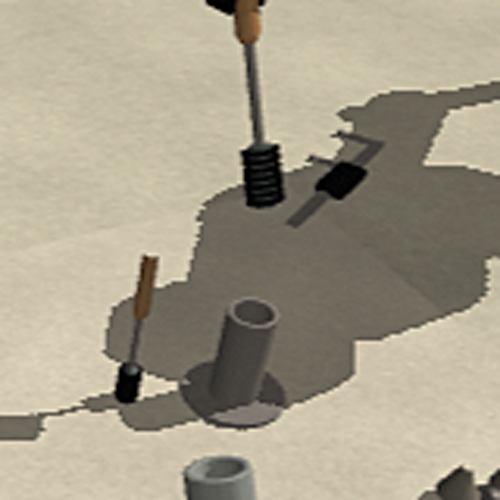

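The head at (263,175) is a little robot-side of the pot mouth at (253,312). I'll lower it, enter at an angle, then lever it upright.

```bash
python3 -m pendant '[[-3,1,25,0],[-3,1,25,0],[-2.3,0,25,0],[0,0,13,0],[0,0,0,0]]' 
python3 -m pendant '[[0,0,4,0],[-3.3,0,8,0],[-3.3,0,8,0],[-3.4,0,8,0],[0,0,0,0]]'
python3 -m pendant '[[-8,0,0,0],[-8,0,0,0],[-8,0,0,0],[-8,0,0,0],[-8,0,0,0]]'
python3 -m pendant '[[-8,0,0,0],[-8,0,0,0],[-8,0,0,0],[-8,0,0,0],[0,0,0,0]]'
python3 -c "
from h import *; s=brush(); print(s['tcp_pos'],s['ft_force'],tgt(s,(.548,.31,.2)))
import cv2
p=np.load('cur_scene.npz')['p']; f=lambda x:cv2.resize(cv2.convertScaleAbs(cv2.cvtColor(x,cv2.COLOR_RGB2BGR),alpha=1.6),(500,500),interpolation=cv2.INTER_CUBIC)
cv2.imwrite('pics/s7.png',f(p[60:220,360:520]))"
```

```text
clock: 23.3
tcp_pos: [0.4745, 0.2989, 0.2244]
eef_rot: [[-0.988, -0.151, -0.004], [-0.151, 0.988, -0.002], [0.005, -0.002, -1.0]]
ft_force: [0.8, 0.5, -0.7]
gripper_width: 0.198
grip_force: 20.0
clock: 23.72
tcp_pos: [0.4855, 0.3015, 0.1983]
eef_rot: [[-0.988, -0.152, -0.002], [-0.152, 0.988, -0.001], [0.002, -0.001, -1.0]]
ft_force: [1.6, -0.7, -2.4]
gripper_width: 0.202
grip_force: 20.0
clock: 24.13
tcp_pos: [0.5261, 0.3079, 0.2002]
eef_rot: [[-0.988, -0.152, 0.0], [-0.152, 0.988, -0.0], [-0.0, -0.0, -1.0]]
ft_force: [-1.4, -1.9, 0.3]
gripper_width: 0.199
grip_force: 20.0
clock: 24.55
tcp_pos: [0.5582, 0.3128, 0.1998]
eef_rot: [[-0.988, -0.152, 0.001], [-0.152, 0.988, 0.0], [-0.001, 0.0, -1.0]]
ft_force: [-1.4, -1.7, -0.3]
gripper_width: 0.199
grip_force: 20.0
scene 597 tool-frame min/max [-11. -25.  18.] [ 29.  12. 180.]
  z 30 x mid 2.0 y med -5.7 44
  z 50 x mid 3.1 y med -3.0 27
  z 70 x mid 4.0 y med -2.8 26
  z 90 x mid 3.1 y med -2.9 23
  z 110 x mid 9.4 y med -5.4 136
  z 130 x mid 8.8 y med -16.0 125
  z 150 x mid 9.3 y med -17.4 108
  z 170 x mid 8.4 y med -17.2 106
top 358 tool-frame min/max [ -8. -21.  76.] [ 30.  19. 179.]
  z 70 x mid 6.0 y med -0.4 4
  z 90 x mid 4.4 y med -0.2 10
  z 110 x mid 10.7 y med -1.6 169
  z 130 x mid 12.5 y med -9.7 80
  z 150 x mid 14.4 y med -11.3 55
  z 170 x mid 13.9 y med -16.0 40
[0.55817135 0.31281633 0.19977692] [-1.39236107 -1.68638198 -0.32711595] [10.5 -1.2 -0.2]
```

View pics/s7.png

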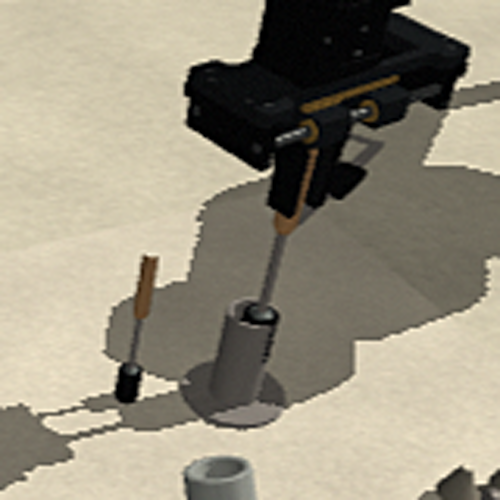

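The brush is near upright with its head inside the rim at (262,315). I'll centre, lower to just above the floor, and check the force.

```bash
python3 -m pendant '[[3,-0.5,0,0],[3,-0.5,0,0],[4,0,0,0],[0,0,0,0],[0,0,0,0]]' 
python3 -m pendant '[[0,0,8,0],[0,0,8,0],[0,0,8,0],[0,0,6,0],[0,0,4,0]]'
python3 -m pendant '[[0,0,1.5,0],[0,0,1,0],[0,0,0,0],[0,0,0,0],[0,0,0,0]]'
python3 -c "
from bench import *; s=sense(); print(s['tcp_pos'].round(4),s['ft_force'].round(1),s['ft_torque'].round(2))"
```

```text
clock: 25.07
tcp_pos: [0.5467, 0.3104, 0.2003]
eef_rot: [[-0.988, -0.153, 0.001], [-0.153, 0.988, 0.0], [-0.001, 0.0, -1.0]]
ft_force: [-0.1, 0.0, -0.9]
gripper_width: 0.207
grip_force: 20.0
clock: 25.48
tcp_pos: [0.5463, 0.3099, 0.164]
eef_rot: [[-0.988, -0.152, -0.002], [-0.152, 0.988, -0.001], [0.002, -0.001, -1.0]]
ft_force: [-0.2, -0.4, -1.3]
gripper_width: 0.201
grip_force: 20.0
clock: 25.9
tcp_pos: [0.5473, 0.3103, 0.164]
eef_rot: [[-0.988, -0.152, 0.001], [-0.152, 0.988, 0.0], [-0.001, 0.0, -1.0]]
ft_force: [-0.1, -0.2, -0.2]
gripper_width: 0.197
grip_force: 20.0
[0.5473 0.3103 0.164 ] [-0.1 -0.2 -0.2] [0.06 0.   0.02]
```

```bash
python3 -m pendant '[[0,0,1,0],[0,0,1,0],[0,0,0,0],[0,0,0,0],[0,0,0,0]]' 
python3 -m pendant '[[0,0,0.8,0],[0,0,0,0],[0,0,0,0],[0,0,0,0],[0,0,0,0]]'
```

```text
clock: 26.32
tcp_pos: [0.5473, 0.3103, 0.1618]
eef_rot: [[-0.988, -0.152, 0.001], [-0.152, 0.988, 0.0], [-0.001, 0.0, -1.0]]
ft_force: [0.4, 0.5, 1.5]
gripper_width: 0.201
grip_force: 20.0
clock: 26.73
tcp_pos: [0.5475, 0.3104, 0.1619]
eef_rot: [[-0.988, -0.152, 0.001], [-0.152, 0.988, 0.001], [-0.001, 0.0, -1.0]]
ft_force: [-0.2, -1.1, 5.8]
gripper_width: 0.201
grip_force: 20.0
```

On the floor. Release, rise, check.

```bash
python3 -m pendant '[[0,0,-0.5,0],[0,0,0,0],[0,0,0,0],[0,0,0,0],[0,0,0,0]]' 60
python3 -m pendant '[[0,0,0,0],[0,0,0,0],[0,0,-5,0],[0,0,-15,0],[0,0,-25,0]]'
python3 -m pendant '[[0,0,-30,0],[0,0,-35,0],[0,0,-20,0],[0,0,0,0],[0,0,0,0]]'
python3 - <<'E'
from bench import *
import cv2,numpy as np
from h import *
for n in("scene","top"):
    p,d=capture(n); c=calibration(n); np.savez(n+"9.npz",p=p,d=d,K=c["mtx"],T=c["pose"])
    p,P=cloud(n+"9.npz"); m=(abs(P[...,0]-.548)<.04)&(abs(P[...,1]-.31)<.04)&(P[...,2]>.10)&(P[...,2]<.215); X=P[m]
    for a in (.1,.14,.17,.19):
        Y=X[(X[:,2]>a)&(X[:,2]<a+.025)]
        if len(Y): print(n,a,Y.mean(0).round(4),Y.max(0).round(3))
    if n=="scene": cv2.imwrite('pics/s8.png',cv2.resize(cv2.convertScaleAbs(cv2.cvtColor(p,cv2.COLOR_RGB2BGR)[40:290,160:520],alpha=1.5),(792,550)))
s=sense(); print(s['tcp_pos'],s['ft_force'],s['clock'])
# bystander drift
P0=cloud("scene0.npz")[0].astype(int); P1=cloud("scene9.npz")[0].astype(int)
for nm,(r,c) in {"jar":(222,205),"bolt":(186,278),"ring":(184,334)}.items(): print(nm,abs(P0-P1)[r-20:r+20,c-18:c+18].mean().round(2))
E
```

```text
clock: 27.15
tcp_pos: [0.5468, 0.3101, 0.1607]
eef_rot: [[-0.988, -0.152, -0.001], [-0.152, 0.988, -0.0], [0.001, -0.0, -1.0]]
ft_force: [-0.7, -0.1, 0.1]
gripper_width: 0.488
grip_force: 0.0
clock: 27.57
tcp_pos: [0.5452, 0.3094, 0.2036]
eef_rot: [[-0.988, -0.152, -0.006], [-0.152, 0.988, -0.002], [0.006, -0.001, -1.0]]
ft_force: [0.1, -0.0, -0.2]
gripper_width: 0.683
grip_force: 0.0
clock: 27.98
tcp_pos: [0.5478, 0.3106, 0.2935]
eef_rot: [[-0.988, -0.152, 0.004], [-0.152, 0.988, 0.002], [-0.004, 0.001, -1.0]]
ft_force: [0.1, -0.6, -0.8]
gripper_width: 0.693
grip_force: 0.0
scene 0.1 [0.5448 0.3069 0.1121] [0.549 0.312 0.124]
scene 0.14 [0.5472 0.305  0.1527] [0.553 0.315 0.165]
scene 0.17 [0.5472 0.3049 0.1828] [0.553 0.315 0.195]
scene 0.19 [0.5468 0.3054 0.1982] [0.552 0.317 0.205]
top 0.1 [0.5413 0.3094 0.1099] [0.545 0.312 0.117]
top 0.14 [0.5391 0.3062 0.1524] [0.549 0.314 0.164]
top 0.17 [0.5394 0.3062 0.1825] [0.549 0.315 0.195]
top 0.19 [0.5384 0.3079 0.2003] [0.545 0.321 0.207]
[0.54640093 0.30999409 0.28990779] [ 0.14291189 -0.23717863 -0.4316648 ] 28.0833
jar 23.92
bolt 4.47
ring 6.38
```

View pics/s8.png

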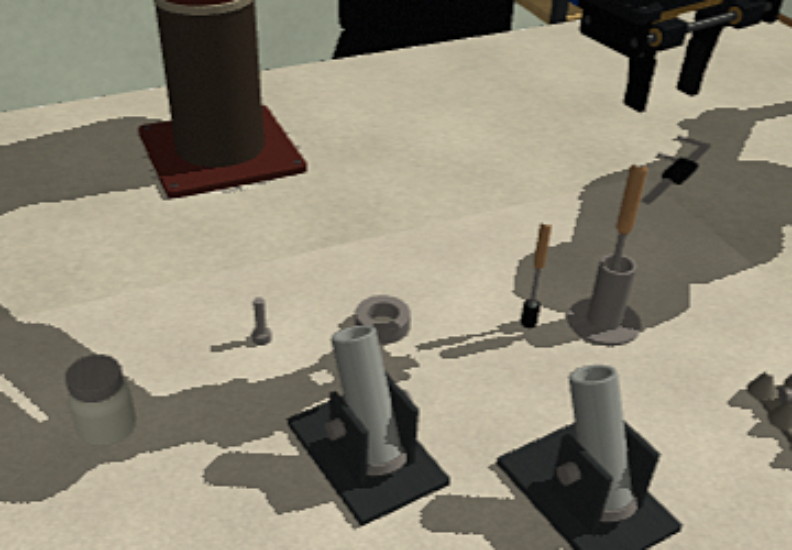

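The brush stands upright in its pot, with its handle at (630,200) in the crop. The jar, ring and bolt are where they were; the jar's pixel change is the arm's shadow. The gripper is clear, so I'm handing in.

```bash
python3 -c "
from bench import *; print(finish_job())"
```

```text
the job is handed in; nothing more can be done
None
```

I brushed the right-hand sleeve three times, pressing the pad at about 5–6 N each time, stood the brush back upright in its pot, left the jar, ring and bolt where they were, and handed in at about 28 s; no verdict was returned.

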